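# Kit the tool carrier with collet chucks

## Task

From the mixed tool holders in the rack, pick out the three collet chucks (the ones with a dark slotted nut) and stand them in the empty rings of the carrier in order of length: the longest, which is the heaviest, next to the carrying handle, the shortest at the far end. Lower each one until its flange rests on the ring rather than dropping it, and leave the face mill, the drill chuck and the shrink-fit holder standing in the rack.

Things in the scene. Friction and masses are not known exactly. Their poses are not given: they have to be found in the camera images.
- long_chuck: Longest collet chuck, starts in the rack. Flange 46 mm wide, 20 high; bright 32 mm body; dark slotted nut, 34 mm wide, 19 high, top 100 mm above the flange's underside; 12 mm end mill 20 mm above the nut. Grip by the nut (90.5 mm above the origin). Below the flange a taper (32 to 18 mm), then a 12 mm stud: 70 mm in all. 0.7 kg. Origin: axis, flange underside, = ring rim when seated; z up.
- middle_chuck: Middle-length collet chuck, starts in the rack. Flange 46 mm wide, 20 high; bright 32 mm body; dark slotted nut, 34 mm wide, 19 high, top 80 mm above the flange's underside; 10 mm end mill 20 mm above the nut. Grip by the nut (70.5 mm above the origin). Below the flange a taper (32 to 18 mm), then a 12 mm stud: 70 mm in all. 0.6 kg. Origin: axis, flange underside, = ring rim when seated; z up.
- short_chuck: Shortest collet chuck, starts in the rack. Flange 46 mm wide, 20 high; bright 32 mm body; dark slotted nut, 34 mm wide, 19 high, top 60 mm above the flange's underside; 6 mm end mill 20 mm above the nut. Grip by the nut (50.5 mm above the origin). Below the flange a taper (32 to 18 mm), then a 12 mm stud: 70 mm in all. 0.5 kg. Origin: axis, flange underside, = ring rim when seated; z up.
- ring_a: Red plastic socket ring at one end of the carrier's straight row of three, 95 mm apart. 66 mm outside, straight 38 mm bore, fixed; a flange rests on its rim, 78 mm above the bench, the taper hanging free with 3 mm play. Origin: centre of the rim; x along the row, z up. The handle may be at either end.
- ring_b: Red plastic socket ring in the middle of the carrier's straight row of three, 95 mm apart. 66 mm outside, straight 38 mm bore, fixed; a flange rests on its rim, 78 mm above the bench, the taper hanging free with 3 mm play. Origin: centre of the rim; x along the row, z up.
- ring_c: Red plastic socket ring at the other end of the carrier's straight row of three, 95 mm apart. 66 mm outside, straight 38 mm bore, fixed; a flange rests on its rim, 78 mm above the bench, the taper hanging free with 3 mm play. Origin: centre of the rim; x along the row, z up. The handle may be at either end.
- handle: Carrying handle: low steel arch with black grip across one end of the carrier, 76 mm wide, top 113 mm above the bench, 57 mm beyond the nearest ring's centre; the other end has an 18 mm lip only. The carrier is a fixed blue sheet stand, 345 x 100 mm, deck 68 mm above the bench. Origin: middle of its foot, on the deck.
- face_mill: Stays: face mill with a dark 50 mm head with five inserts, top 80 mm above its flange's underside. All six holders have the same shank and flange and stand in the rack, a fixed blue stand, 295 x 200 mm, two rows of three red rings like the carrier's, 95 mm apart both ways. Origin as for the chucks.
- drill_chuck: Stays: keyless drill chuck with a bright ribbed sleeve 42 mm wide, conical at the top, holding a drill; tip 117 mm above its flange's underside. Stands in the rack. Origin as for the chucks.
- shrink_holder: Stays: shrink-fit holder, a smooth bright cone (33 to 21 mm) without a nut, with a 10 mm end mill; tip 112 mm above its flange's underside. Stands in the rack. Origin as for the chucks.
Not all that is in view belongs to the job. What is shaped like the short_chuck but green is not meant.

How it is judged:
At the end, for the whole second after the job is handed in: Each collet chuck stands upright (within 0.08 rad), at rest and released in its ring of the carrier, its axis within 8 mm of the ring's centre and its flange within 4 mm of the rim: the longest in the end ring beside the handle, the middle one in the middle ring, the shortest in the other end ring (horizontal distance between middle_chuck and ring_b below 0.008 m and z of middle_chuck in the frame of ring_b between -0.004 and 0.004 m and ((horizontal distance between handle and ring_a below 0.08 m and horizontal distance between long_chuck and ring_a below 0.008 m and z of long_chuck in the frame of ring_a between -0.004 and 0.004 m and horizontal distance between short_chuck and ring_c below 0.008 m and z of short_chuck in the frame of ring_c between -0.004 and 0.004 m) or (horizontal distance between handle and ring_c below 0.08 m and horizontal distance between long_chuck and ring_c below 0.008 m and z of long_chuck in the frame of ring_c between -0.004 and 0.004 m and horizontal distance between short_chuck and ring_a below 0.008 m and z of short_chuck in the frame of ring_a between -0.004 and 0.004 m)) and angle between each of long_chuck, middle_chuck, short_chuck's own z axis and vertical below 0.08 rad and linear speed of each of long_chuck, middle_chuck, short_chuck below 0.02 m/s); the robot touches nothing.
It fails at once if the face mill, drill chuck or shrink-fit holder is shifted by 15 mm or tipped by 0.2 rad (distance of any of face_mill, drill_chuck, shrink_holder from where it was at the start of the episode above 0.015 m or angle between any of face_mill, drill_chuck, shrink_holder's own z axis and vertical above 0.2 rad).
It fails at once if a collet chuck is dropped (let go and falling faster than 0.7 m/s, a fall of 25 mm) ((contact force between the fingers and long_chuck below 0.3 N and linear speed of long_chuck above 0.7 m/s) or (contact force between the fingers and middle_chuck below 0.3 N and linear speed of middle_chuck above 0.7 m/s) or (contact force between the fingers and short_chuck below 0.3 N and linear speed of short_chuck above 0.7 m/s)).
It also fails if it takes over 88 s, if anything falls off the work surface, if the arm or the gripper's body presses on something with over 40 N, if the wrist force passes 120 N, or if a joint passes its speed limit or range.

## Robot

A 6-joint arm with a two-finger parallel gripper is mounted at the origin on the work surface. World frame = base frame: x ahead of the robot, y to its left, z up, the work surface at z = 0. Lengths are in m, angles in rad, forces in N, time in s.
With the tool pointing down it reaches from about 0.4 to 0.825 m from the base axis. Payload 7 kg.
Tool frame: the origin (TCP) lies at the very end of the fingers, on their centre line; the grasp point (between the pads) lies 19 mm behind it; z points along the fingers, y is the direction in which the jaws open and shut (so a half turn about z gives the same grasp; the last joint's range is limited). The gripper opens to 88 mm and grips with 3 to 60 N. Pads are 19 mm wide; open, the fingers measure 130 mm over their backs; the gripper's body (78 mm by 193 mm) begins 47 mm behind the grasp point.
Start: joints at [-0.924, 0.359, 0.012, 0, -1.224, -0.288], TCP at [0.237, -0.632, 0.206] pointing down, gripper open.
Joint ranges: [-3.07, 3.07], [-1.43, 2.12], [-1.02, 1.25], [-3.03, 1.67], [-3.05, -0], [-3.03, 3.03]. Speed limits (rad/s): [2.39, 2.39, 3.01, 3.14, 3.14, 3.14].

## Interface

Orientations are given as [roll, pitch, yaw] about the fixed x, y, z axes, in that order (R = Rz(yaw) Ry(pitch) Rx(roll)).
In Python, from station import arm gives the robot as it stands.
- The arm moves only by the shell command python3 -m inch 'ROWS' [FORCE]. ROWS is text: rows parted by semicolons, each of 7 numbers parted by spaces: the closure, from 0 (fully open) to 1 (shut), then the shift along the tool's x, y, z each as a share of 300 mm, from -1 to 1, then the turn, a rotation vector about the tool's x, y, z each as a share of 60 degrees, from -1 to 1. In form: grip tx ty tz rx ry rz; .... A call has 1 to 12 rows; each row is the pose to reach, as a shift and turn from the pose commanded when the call began, along the tool's axes at that moment; what a row does not reach only later rows make up. A row lasts 1/10 s, in which the tool goes at most 50 mm and 8.59 degrees, less where a joint would pass 70% of its speed; a pose out of reach is approached as far as the arm can. A call with a number of a shift or a turn outside -1 to 1 is refused whole. A call with a gripper value outside its range is refused whole. The fingers move at their own pace and stop on an object; FORCE is the grip in N (left out, the last holds). Time passes only in rows, so rows that repeat a pose let the fingers close. It gives the time, the measured TCP pose, the force and the opening at its end, in the units of the state.
- arm.get_state(): the state, without advancing time (a new reading comes with each control period).
- arm.grab_frame(name): name is "scene" or "top" or "wrist"; returns a dict with "img" (420x560x3 uint8, red, green, blue), "range_z" (420x560 float32, m along the optical axis (not along the pixel's ray), 0 where there is no reading), "fx", "fy", "cx", "cy" (pixels), "extrinsics" (4x4, takes a point from world to camera coordinates); the wrist camera has in their place "tool_from_camera" (4x4, takes a point from camera to tool coordinates, whose origin is the TCP and whose axes are the flange's). Camera axes: x right, y up, looking along -z (the intrinsics and any distortion apply to the point x, -y, -z); pixel columns grow to the right and rows downward; lengths in m; the calibration is good to about 2 mm. The wrist camera is an equidistant fisheye: a pixel r from the principal point sees the ray r / f radians off the axis. A picture is of the moment at which its call begins: read the wrist's pose just before it.
- arm.job_done(): hands the job in, once; it reports no verdict.
The state is a dict: "t": time; "q": joint angles; "qd": joint speeds; "joint_efforts": joint torques, N m; "eef_pos": TCP position; "ee_rot": TCP orientation; "force": force on the tool from outside, world axes, zero at the start; "moment": the same for the moment, N m; "width": finger opening in m.
Only numpy, scipy, OpenCV 4.12 (cv2) and the standard library are available. Lean on these libraries where they do the work, as an engineer would, in place of code of your own. Each camera call takes 0.05 s, during which the arm holds its last target.

## Working session

There is one attempt and no reset: what is moved stays moved. The work goes in short steps, Python scripts to look and compute and a shell command to move; the robot and the scene stay as the last step left them, time stands still between calls to the robot, and variables do not carry over. Pictures are saved under pics/ and viewed, and the job is handed in when it is done.

```bash
ls; mkdir -p pics
cat > h.py <<'E'
import numpy as np, cv2
from station import arm
def save(n,f): cv2.imwrite('pics/'+n+'.png',cv2.cvtColor(f['img'],cv2.COLOR_RGB2BGR))
def cloud(f):
    z=f['range_z']; h,w=z.shape
    u,v=np.meshgrid(np.arange(w),np.arange(h))
    P=np.stack([(u-f['cx'])/f['fx']*z,-(v-f['cy'])/f['fy']*z,-z,np.ones_like(z)],-1)
    return (P@np.linalg.inv(f['extrinsics']).T)[...,:3]
E
python3 - <<'E'
from h import *
import pickle
s=arm.get_state();print(s)
for n in ['scene','top','wrist']:
    f=arm.grab_frame(n);save(n+'0',f);pickle.dump(f,open(n+'0.pkl','wb'))
    print(n,{k:(v if k not in('img','range_z') else v.shape) for k,v in f.items()})
E
```

```text
pics
{'t': 0.0, 'q': array([-9.23947607e-01,  3.59398535e-01,  1.10649471e-02, -3.33382829e-04,
       -1.22409457e+00, -2.88067317e-01]), 'qd': array([ 5.05862320e-04, -1.17519409e-03,  3.03883697e-05, -1.56975161e-05,
       -1.03423132e-03,  6.79731864e-04]), 'joint_efforts': array([ 1.86380654e-03, -5.82712054e+01,  2.93066454e+01,  6.99733034e+00,
        7.14212714e-03, -2.26420320e-04]), 'eef_pos': array([ 0.23678061, -0.63155621,  0.20542085]), 'ee_rot': array([ 3.13993902e+00, -1.63157662e-04, -2.78292465e+00]), 'force': array([-0.28820474, -0.58523899, -0.43679186]), 'moment': array([-0.00579882, -0.06990283,  0.0048476 ]), 'width': 0.0877966133011408}
scene {'img': (420, 560, 3), 'range_z': (420, 560), 'fx': 417.82557850716256, 'fy': 417.82557850716256, 'cx': 278.4170032966499, 'cy': 210.07421240195282, 'extrinsics': array([[-0.54955769,  0.83542472,  0.00720321,  0.37864242],
       [-0.59071109, -0.39464876,  0.7037846 ,  0.20223732],
       [ 0.59080179,  0.38251522,  0.7103769 , -1.23657971],
       [ 0.        ,  0.        ,  0.        ,  1.        ]])}
top {'img': (4
[... 211 characters left out ...]
      [ 0.99865039, -0.00867041,  0.05120769, -0.55339477],
       [-0.05114835,  0.00693372,  0.998667  , -1.33735781],
       [ 0.        ,  0.        ,  0.        ,  1.        ]])}
wrist {'img': (420, 560, 3), 'range_z': (420, 560), 'fx': 325.19226210127806, 'fy': 325.19226210127806, 'cx': 280.97022559324137, 'cy': 212.4391972465201, 'tool_from_camera': array([[ 7.30237797e-04,  9.53448363e-01,  3.01555446e-01,
         8.21899608e-02],
       [ 9.99999719e-01, -6.44403123e-04, -3.84116718e-04,
        -4.81680358e-05],
       [-1.71912185e-04,  3.01555641e-01, -9.53448565e-01,
        -1.78739526e-01],
       [ 0.00000000e+00,  0.00000000e+00,  0.00000000e+00,
         1.00000000e+00]])}
```

View pics/scene0.png

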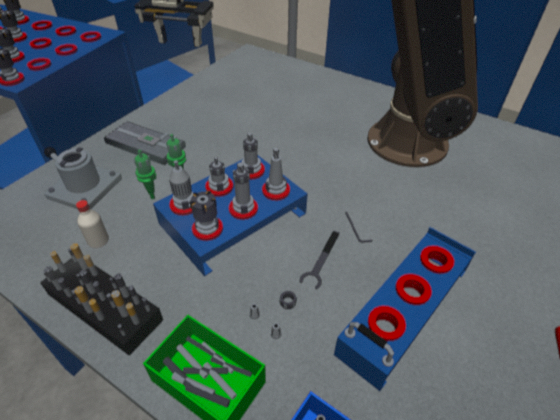

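View pics/top0.png

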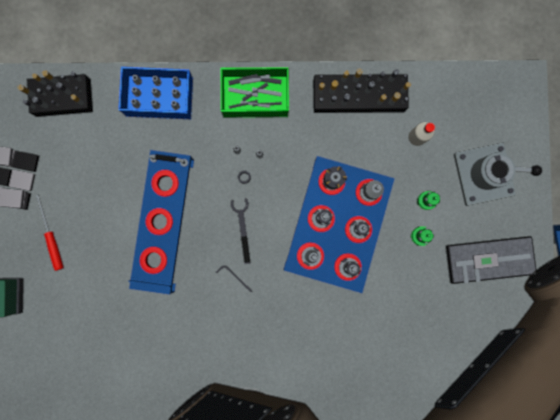

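The scene view shows the rack with six holders around (160–305, 135–265) and the carrier with its handle at (370,340). In the top view the rack is at (285–393, 155–292), the carrier rings are at (165,183), (159,222) and (153,260), and the handle is at (168,157), so at far x. Next I'll enlarge the rack and measure.

Run:
```python
from h import *
import pickle
s=pickle.load(open('scene0.pkl','rb'));t=pickle.load(open('top0.pkl','rb'))
a=cv2.resize(s['img'][120:275,140:320],None,fx=4,fy=3.8,interpolation=cv2.INTER_CUBIC)[...,::-1]
b=cv2.resize(t['img'][150:300,275:455],None,fx=4,fy=3.9,interpolation=cv2.INTER_CUBIC)[...,::-1]
cv2.imwrite('pics/a.png',a);cv2.imwrite('pics/b.png',b)
P=cloud(t); im=t['img'].astype(int)
# red rings: pixels red, ray onto plane
def plane(f,u,v,z):
    E=np.linalg.inv(f['extrinsics']);o=E[:3,3]
    d=E[:3,:3]@np.array([(u-f['cx'])/f['fx'],-(v-f['cy'])/f['fy'],-1]);return o+d*(z-o[2])/d[2]
m=((im[...,0]>120)&(im[...,1]<70)&(im[...,2]<70)).astype(np.uint8)
n,l,st,c=cv2.connectedComponentsWithStats(m)
for i in range(1,n):
    if st[i,4]<150: continue
    k=(l==i).astype(np.uint8)
    cs,_=cv2.findContours(k,cv2.RETR_EXTERNAL,cv2.CHAIN_APPROX_NONE)
    cc=max(cs,key=cv2.contourArea); (u,v),ax,_=cv2.fitEllipse(cv2.convexHull(cc))
    zz=P[...,2][l==i]
    print(i,st[i,4],round(u,1),round(v,1),np.round(ax,1),'plane',plane(t,u,v,.078).round(4),'z',np.median(zz).round(4), 'meanxy',P[l==i].mean(0).round(3))
# heights in rack
Q=P.reshape(-1,3)
for nm,f in(('scene',s),('top',t)):
    C=cloud(f);print(nm,np.median(C[...,2][C[...,2]<0.02]))
```

```text
2 340 164.7 182.8 [25.5 26. ] plane [0.6348 0.1889 0.078 ] z 0.0771 meanxy [0.633 0.186 0.092]
3 155 331.1 181.6 [24.6 25. ] plane [ 0.6345 -0.2177  0.078 ] z 0.0777 meanxy [ 0.624 -0.21   0.08 ]
4 166 368.3 192.2 [25.1 25.3] plane [ 0.6076 -0.3084  0.078 ] z 0.0776 meanxy [ 0.603 -0.299  0.08 ]
5 174 320.7 218.3 [25.  25.4] plane [ 0.5448 -0.191   0.078 ] z 0.0776 meanxy [ 0.543 -0.187  0.087]
6 347 158.9 221.2 [25.6 26.2] plane [0.5411 0.2028 0.078 ] z 0.0774 meanxy [0.541 0.203 0.077]
8 210 358.0 229.1 [25.6 26. ] plane [ 0.5175 -0.2817  0.078 ] z 0.0774 meanxy [ 0.516 -0.278  0.078]
9 328 52.6 250.7 [ 9.9 47.6] plane [0.4719 0.4596 0.078 ] z 0.0237 meanxy [0.471 0.479 0.031]
10 198 310.0 255.7 [25.4 25.8] plane [ 0.4542 -0.1639  0.078 ] z 0.0772 meanxy [ 0.457 -0.159  0.097]
11 355 153.1 259.8 [25.8 26.5] plane [0.4477 0.2166 0.078 ] z 0.0773 meanxy [0.448 0.215 0.085]
12 194 347.4 266.6 [25.7 25.8] plane [ 0.4269 -0.2543  0.078 ] z 0.0778 meanxy [ 0.432 -0.245  0.098]
scene -0.0018651581048118038
top -0.0010796727296006337
```

View pics/a.png

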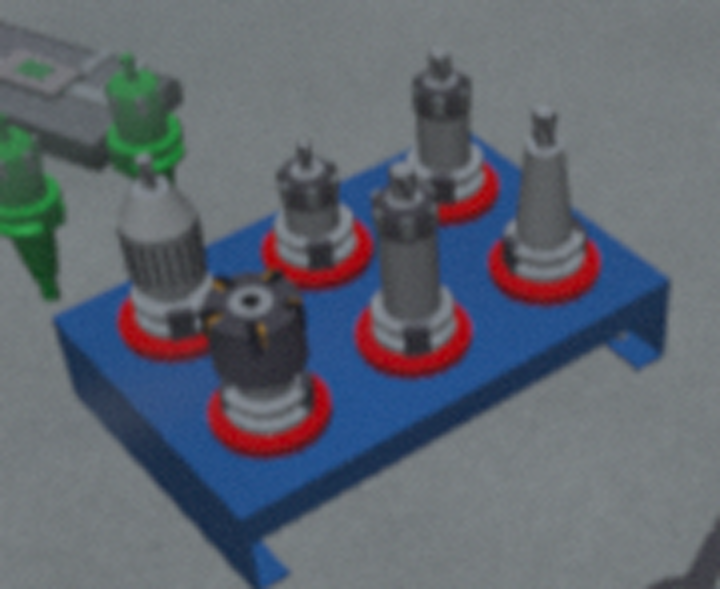

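View pics/b.png

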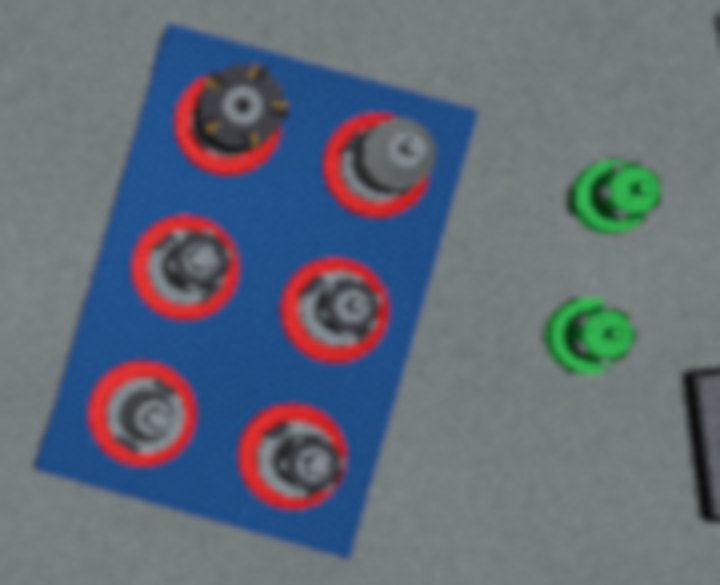

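Candidates with a dark slotted nut are the rack holders at top-view (321,217), (359,229) and (348,267). The green look-alikes at (428,200) and (423,236) don't count. The other rack holders are the face mill (334,178), the drill chuck (370,190), and the smooth cone without a nut, which is the shrink-fit holder (311,257). I'll confirm the lengths by height.

Run:
```python
from h import *
import pickle
s=pickle.load(open('scene0.pkl','rb'));t=pickle.load(open('top0.pkl','rb'))
rings={'face':(.6345,-.2177),'drill':(.6076,-.3084),'center':(.5448,-.191),'short?':(.5175,-.2817),'shrink':(.4542,-.1639),'back':(.4269,-.2543)}
for nm,f in(('scene',s),('top',t)):
    Q=cloud(f).reshape(-1,3)
    for k,(x,y) in rings.items():
        q=Q[np.hypot(Q[:,0]-x,Q[:,1]-y)<.03]; z=np.sort(q[:,2])
        out=[]
        for lo,hi in((.085,.105),(.13,.145),(.15,.16),(.17,.18),(.185,.2)):
            w=q[(q[:,2]>lo)&(q[:,2]<hi)]; out.append((len(w),)+tuple(w.mean(0).round(3)[:2]) if len(w) else 0)
        print(nm,k,'top',z[-8:].round(3),out, 'hist',np.histogram(z,np.arange(.07,.22,.01))[0])
from scipy.spatial.transform import Rotation as R
st=arm.get_state();print(R.from_euler('xyz',st['ee_rot']).as_matrix().round(3))
```

```text
scene face top [0.159 0.159 0.16  0.16  0.16  0.16  0.16  0.161] [(183, np.float64(0.646), np.float64(-0.206)), (128, np.float64(0.651), np.float64(-0.202)), (397, np.float64(0.64), np.float64(-0.214)), 0, 0] hist [102  95 139  26  32  85  83  94 397   2   0   0   0   0]
scene drill top [0.192 0.193 0.193 0.193 0.193 0.193 0.193 0.194] [(137, np.float64(0.621), np.float64(-0.297)), (115, np.float64(0.619), np.float64(-0.294)), (108, np.float64(0.617), np.float64(-0.297)), (60, np.float64(0.612), np.float64(-0.304)), (20, np.float64(0.61), np.float64(-0.306))] hist [ 67  54 119  19  65  68  74  81 108  89  60  17  13   0]
scene center top [0.197 0.197 0.198 0.198 0.198 0.198 0.198 0.198] [(180, np.float64(0.555), np.float64(-0.181)), (83, np.float64(0.555), np.float64(-0.181)), (51, np.float64(0.557), np.float64(-0.182)), (137, np.float64(0.551), np.float64(-0.185)), (47, np.float64(0.548), np.float64(-0.187))] hist [115  73 141  46  54  47  55  51  51  59 137  26  35   0]
scene short? top [0.155 0.155 0.155 0.156 0.156 0.156 0.157 0.158] [(166, np.float64(0.529), np.float64(-0.271)),
[... 2110 characters left out ...]
.191 0.191 0.192 0.192 0.195] [(151, np.float64(0.454), np.float64(-0.163)), (20, np.float64(0.454), np.float64(-0.158)), (12, np.float64(0.456), np.float64(-0.16)), (4, np.float64(0.454), np.float64(-0.164)), (20, np.float64(0.455), np.float64(-0.164))] hist [146  35 123  33  13  15  14  14  12  48   4  14   6   0]
top back top [0.179 0.179 0.18  0.18  0.18  0.18  0.181 0.181] [(109, np.float64(0.429), np.float64(-0.245)), (5, np.float64(0.429), np.float64(-0.24)), (139, np.float64(0.427), np.float64(-0.254)), (20, np.float64(0.427), np.float64(-0.254)), 0] hist [129  32  86  21  10   3   2   9 139  26  20   3   0   0]
[[-0.936 -0.351 -0.001]
 [-0.351  0.936  0.001]
 [ 0.     0.001 -1.   ]]
```

View pics/wrist0.png

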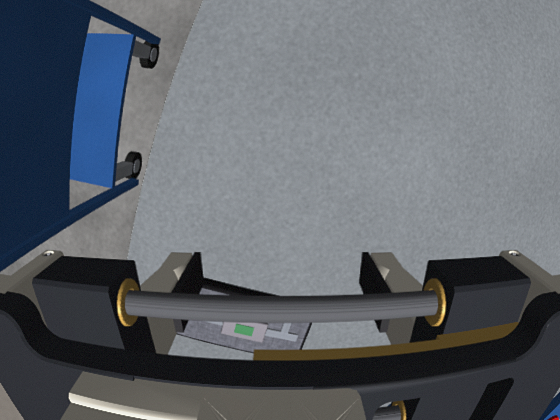

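Long is the centre holder (top-view 321,217, tip 0.198), middle is the back one (348,267, tip 0.178), and short is at (359,229, tip 0.157). I'll write a helper that works out the shifts.

```bash
cat > calc.py <<'E'
import sys,numpy as np
from station import arm
from scipy.spatial.transform import Rotation as R
s=arm.get_state(); x,y,z,yaw=map(float,sys.argv[1:5])
A=R.from_euler('xyz',s['ee_rot']); T=R.from_euler('xyz',[np.pi,0,yaw])
print('t',round(s['t'],2),'pos',s['eef_pos'].round(4),'rot',s['ee_rot'].round(4),'w',round(s['width'],4),'F',s['force'].round(1),'q',s['q'].round(2))
d=A.inv().apply(np.array([x,y,z])-s['eef_pos'])
print('shift',(d/.3).round(4),'turn',((A.inv()*T).as_rotvec()/np.radians(60)).round(4),'rows>=',np.ceil(np.linalg.norm(d)/.05))
E
python3 calc.py .40 -.40 .35 2.851;  python3 calc.py .545 -.19 .35 2.851
```

```text
t 0.15 pos [ 0.2369 -0.6317  0.2057] rot [ 3.1404e+00 -1.0000e-04 -2.7829e+00] w 0.0876 F [-0.2  0.1 -0.6] q [-0.92  0.36  0.01 -0.   -1.22 -0.29]
shift [-0.7802  0.5328 -0.4806] turn [ 1.100e-03 -5.000e-04  6.201e-01] rows>= 7.0
t 0.15 pos [ 0.2369 -0.6317  0.2057] rot [ 3.1404e+00 -1.0000e-04 -2.7829e+00] w 0.0876 F [-0.2  0.1 -0.6] q [-0.92  0.36  0.01 -0.   -1.22 -0.29]
shift [-1.4785  1.0185 -0.4801] turn [ 1.100e-03 -5.000e-04  6.201e-01] rows>= 12.0
```

```bash
python3 -m inch '0.3 0 0 -0.48 0 0 0.1;0.3 0 0 -0.48 0 0 0.2;0.3 0 0 -0.48 0 0 0.3;0.3 -0.78 0.53 -0.48 0 0 0.62;0.3 -0.78 0.53 -0.48 0 0 0.62;0.3 -0.78 0.53 -0.48 0 0 0.62;0.3 -0.78 0.53 -0.48 0 0 0.62;0.3 -0.78 0.53 -0.48 0 0 0.62;0.3 -0.78 0.53 -0.48 0 0 0.62;0.3 -0.78 0.53 -0.48 0 0 0.62' 30; python3 calc.py .545 -.19 .35 2.851
```

```text
t: 1.15
eef_pos: [0.4023, -0.3977, 0.3505]
ee_rot: [3.141, 0.001, 2.855]
force: [-0.4, 0.2, 0.4]
width: 0.0616
t 1.15 pos [ 0.4023 -0.3977  0.3505] rot [3.1409e+00 7.0000e-04 2.8553e+00] w 0.0616 F [-0.4  0.2  0.4] q [-0.43  0.12  0.02 -0.   -1.47 -1.42]
shift [-0.2606  0.7986  0.0024] turn [0.0007 0.0007 0.0041] rows>= 6.0
```

```bash
python3 -m inch '0.3 -0.26 0.8 0 0 0 0;0.3 -0.26 0.8 0 0 0 0;0.3 -0.26 0.8 0 0 0 0;0.3 -0.26 0.8 0 0 0 0;0.3 -0.26 0.8 0 0 0 0;0.3 -0.26 0.8 0 0 0 0;0.3 -0.26 0.8 0 0 0 0;0.3 -0.26 0.8 0 0 0 0'
cat >> h.py <<'E'
from scipy.spatial.transform import Rotation as R
def wcloud(f,s):
    z=f['range_z'].astype(float); h,w=z.shape
    u,v=np.meshgrid(np.arange(w),np.arange(h)); a=(u-f['cx'])/f['fx']; b=(v-f['cy'])/f['fy']
    r=np.hypot(a,b)+1e-9; k=np.tan(r)/r
    P=np.stack([a*k*z,-b*k*z,-z,np.ones_like(z)],-1)@f['tool_from_camera'].T
    return P[...,:3]@R.from_euler('xyz',s['ee_rot']).as_matrix().T+s['eef_pos']
E
cat > look.py <<'E'
import sys
from h import *
s=arm.get_state(); f=arm.grab_frame('wrist'); save(sys.argv[1],f)
C=wcloud(f,s); ok=f['range_z']>0
im=f['img'].astype(int); red=(im[...,0]>110)&(im[...,1]<70)&(im[...,2]<70)&ok
print('pos',s['eef_pos'].round(4))
# bench
for x,y in [(.5448,-.191),(.4269,-.2543),(.5175,-.2817),(.4542,-.1639),(.6348,.1889),(.5411,.2028),(.4477,.2166)]:
    d=np.hypot(C[...,0]-x,C[...,1]-y)
    m=red&(d<.042)&(abs(C[...,2]-.078)<.012)
    if m.sum()<60: continue
    q=C[m]; 
    # outer hull circle
    h=cv2.convexHull((q[:,:2]*1e4).astype(np.float32)); (cx,cy),rr=cv2.minEnclosingCircle(h)
    e=cv2.fitEllipse(h)
    n=ok&(d<.03)&(C[...,2]>.12)
    z=C[...,2][n]; out=''
    if n.sum()>30:
        for top in (.178,.158,.138):
            k=n&(abs(C[...,2]-top)<.004)
            if k.sum()>40:
                h2=cv2.convexHull((C[k][:,:2]*1e4).astype(np.float32)); c2,r2=cv2.minEnclosingCircle(h2)
                out+=f' | nut {top}: n{k.sum()} c {np.round(np.array(c2)/1e4,4)} r {r2/10:.1f}mm'
        out+=f' maxz {z.max():.3f}'
    print((x,y),'n',m.sum(),'z',np.median(q[:,2]).round(4),'circ',round(cx/1e4,4),round(cy/1e4,4),round(rr/10,1),'ell',np.round(np.array(e[0])/1e4,4),np.round(np.array(e[1])/10,1),out)
E
python3 look.py w1
```

```text
t: 1.95
eef_pos: [0.5433, -0.1941, 0.3502]
ee_rot: [-3.141, -0.0, 2.851]
force: [-0.5, -0.8, -0.3]
width: 0.0617
pos [ 0.5433 -0.1941  0.3502]
(0.5448, -0.191) n 182 z 0.078 circ 0.5453 -0.1905 31.7 ell [ 0.5453 -0.1906] [62.7 63.1]  | nut 0.178: n558 c [ 0.5455 -0.1909] r 17.9mm maxz 0.490
(0.4269, -0.2543) n 393 z 0.0783 circ 0.4282 -0.2536 32.0 ell [ 0.4281 -0.2536] [63.  63.6]  | nut 0.178: n85 c [ 0.4264 -0.2553] r 6.9mm | nut 0.158: n563 c [ 0.4269 -0.2555] r 18.6mm maxz 0.180
(0.5175, -0.2817) n 440 z 0.0781 circ 0.5183 -0.2812 32.5 ell [ 0.5184 -0.2812] [63.4 64.3]  | nut 0.138: n495 c [ 0.519  -0.2813] r 18.0mm maxz 0.481
(0.4542, -0.1639) n 155 z 0.0783 circ 0.4551 -0.1636 31.9 ell [ 0.4551 -0.1635] [63.1 63.3]  maxz 0.192
(0.6348, 0.1889) n 520 z 0.0783 circ 0.6351 0.1905 32.9 ell [0.6353 0.1899] [63.1 64.7] 
(0.5411, 0.2028) n 551 z 0.0784 circ 0.5422 0.2037 32.8 ell [0.5418 0.2039] [63.6 64.5] 
(0.4477, 0.2166) n 557 z 0.0783 circ 0.448 0.2172 33.1 ell [0.4479 0.2176] [63. 65.]
```

View pics/w1.png

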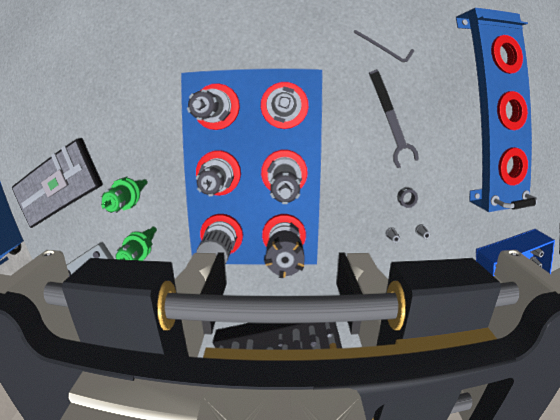

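The wrist view shows long at (286,175), middle at (207,103), short at (208,180), the shrink-fit holder at (285,103), and the carrier rings at (508,53), (512,110) and (514,165) with the handle at (515,202). The wrist and top positions agree within 1.5 mm. Descending on the long chuck now.

```bash
python3 calc.py .5455 -.1908 .1495 2.851
```

```text
t 2.0 pos [ 0.5432 -0.1944  0.3504] rot [-3.1414 -0.      2.85  ] w 0.0611 F [-0.4 -0.5  0.6] q [-0.    0.14  0.04  0.   -1.47 -1.86]
shift [-0.0041  0.0139  0.6698] turn [-0.0002 -0.     -0.0009] rows>= 5.0
```

```bash
python3 -m inch '0.3 -0.004 0.014 0 0 0 0;0.3 -0.004 0.014 0.1 0 0 0;0.3 -0.004 0.014 0.2 0 0 0;0.3 -0.004 0.014 0.3 0 0 0;0.3 -0.004 0.014 0.4 0 0 0;0.3 -0.004 0.014 0.4 0 0 0;0.3 -0.004 0.014 0.4 0 0 0;0.3 -0.004 0.014 0.4 0 0 0'; python3 calc.py .5455 -.1908 .1495 2.851
```

```text
t: 2.8
eef_pos: [0.5471, -0.1903, 0.2325]
ee_rot: [3.141, 0.003, 2.851]
force: [-0.5, 0.4, 1.4]
width: 0.0609
t 2.8 pos [ 0.5471 -0.1903  0.2325] rot [3.1415e+00 2.9000e-03 2.8507e+00] w 0.0609 F [-0.5  0.4  1.4] q [ 0.    0.18 -0.17  0.   -1.22 -1.87]
shift [ 0.0053 -0.0032  0.2767] turn [ 0.0001  0.0028 -0.0002] rows>= 2.0
```

```bash
python3 -m inch '0.3 0.004 -0.002 0.1 0 0 0;0.3 0.004 -0.002 0.2 0 0 0;0.3 0.004 -0.002 0.277 0 0 0;0.3 0.004 -0.002 0.277 0 0 0;0.3 0.004 -0.002 0.277 0 0 0;0.3 0.004 -0.002 0.277 0 0 0'; python3 calc.py .5455 -.1908 .1495 2.851
```

```text
t: 3.4
eef_pos: [0.5462, -0.1902, 0.1496]
ee_rot: [3.141, 0.003, 2.851]
force: [0.6, 0.1, -0.3]
width: 0.0615
t 3.4 pos [ 0.5462 -0.1902  0.1496] rot [3.1412 0.0034 2.8515] w 0.0615 F [ 0.6  0.1 -0.3] q [ 0.    0.24 -0.29  0.   -1.04 -1.86]
shift [ 0.0017 -0.0027  0.0003] turn [0.0004 0.0032 0.0005] rows>= 1.0
```

```bash
python3 -m inch '0.6 0.0015 -0.002 0 0 0 0;0.65 0.0015 -0.002 0 0 0 0;0.8 0.0015 -0.002 0 0 0 0;0.8 0.0015 -0.002 0 0 0 0;0.8 0.0015 -0.002 0 0 0 0;0.8 0.0015 -0.002 0 0 0 0' 50; python3 calc.py .5455 -.1908 .16 2.851
```

```text
t: 4.0
eef_pos: [0.5444, -0.1903, 0.1475]
ee_rot: [3.141, 0.0, 2.851]
force: [-0.1, 0.8, 0.9]
width: 0.0327
t 4.0 pos [ 0.5444 -0.1903  0.1475] rot [3.1415e+00 4.0000e-04 2.8513e+00] w 0.0327 F [-0.1  0.8  0.9] q [ 0.    0.24 -0.29 -0.   -1.03 -1.86]
shift [-0.004  -0.0006 -0.0417] turn [0.0001 0.0004 0.0002] rows>= 1.0
```

```bash
python3 -m inch '0.8 0 0 -0.04 0 0 0;0.8 0 0 -0.1 0 0 0;0.8 0 0 -0.2 0 0 0;0.8 0 0 -0.3 0 0 0;0.8 0 0 -0.4 0 0 0;0.8 0 0 -0.4 0 0 0;0.8 0 0 -0.4 0 0 0' ; python3 calc.py .6350 .1895 .29 2.851
python3 - <<'E'
from h import *
f=arm.grab_frame('scene');save('s1',f)
E
```

```text
t: 4.7
eef_pos: [0.5437, -0.19, 0.2668]
ee_rot: [3.141, -0.001, 2.851]
force: [-0.6, -0.6, -8.0]
width: 0.0327
t 4.7 pos [ 0.5437 -0.19    0.2668] rot [ 3.1407e+00 -5.0000e-04  2.8507e+00] w 0.0327 F [-0.6 -0.6 -8. ] q [ 0.    0.16 -0.12 -0.   -1.29 -1.86]
shift [ 0.0713  1.2992 -0.076 ] turn [ 0.0009 -0.0005 -0.0003] rows>= 8.0
```

View pics/s1.png

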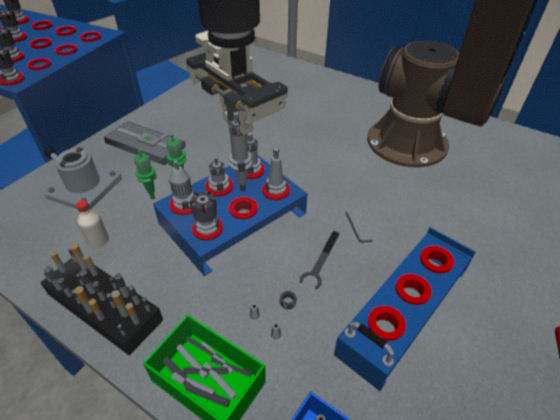

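The long chuck hangs from the gripper at (238,150) and its ring is empty at (244,208). Carrying it over to the carrier.

```bash
python3 -m inch '0.8 0 0 -0.1 0 0 0;0.8 0 0.1 -0.1 0 0 0;0.8 0.01 0.22 -0.1 0 0 0;0.8 0.02 0.35 -0.1 0 0 0;0.8 0.03 0.48 -0.1 0 0 0;0.8 0.04 0.61 -0.1 0 0 0;0.8 0.05 0.75 -0.1 0 0 0;0.8 0.06 0.88 -0.1 0 0 0;0.8 0.07 0.98 -0.1 0 0 0' ; python3 calc.py .6352 .1900 .28 2.851
```

```text
t: 5.65
eef_pos: [0.6074, 0.0995, 0.2945]
ee_rot: [-3.139, -0.004, 2.852]
force: [0.5, -1.3, -6.4]
width: 0.0327
t 5.65 pos [0.6074 0.0995 0.2945] rot [-3.1395 -0.0037  2.8519] w 0.0327 F [ 0.5 -1.3 -6.4] q [ 0.48  0.22  0.02 -0.   -1.37 -2.34]
shift [-0.0028  0.3156  0.0477] turn [-0.002  -0.0036  0.0008] rows>= 2.0
```

```bash
python3 -m inch '0.8 0 0.1 0 0 0 0;0.8 0 0.2 0 0 0 0;0.8 0 0.28 0.01 0 0 0;0.8 0 0.31 0.03 0 0 0;0.8 0 0.31 0.04 0 0 0;0.8 0 0.31 0.04 0 0 0;0.8 0 0.31 0.04 0 0 0;0.8 0 0.31 0.04 0 0 0' ; python3 calc.py .6352 .1900 .1495 2.851; python3 look.py w2
```

```text
t: 6.45
eef_pos: [0.6349, 0.1855, 0.2858]
ee_rot: [3.141, 0.001, 2.85]
force: [0.7, -0.2, -6.4]
width: 0.0326
t 6.45 pos [0.6349 0.1855 0.2858] rot [3.1413e+00 5.0000e-04 2.8502e+00] w 0.0326 F [ 0.7 -0.2 -6.4] q [ 0.58  0.3   0.11  0.   -1.38 -2.44]
shift [0.0036 0.0144 0.4544] turn [ 0.0003  0.0005 -0.0008] rows>= 3.0
pos [0.6349 0.1855 0.2858]
(0.5448, -0.191) n 587 z 0.0782 circ 0.5457 -0.1892 32.9 ell [ 0.546  -0.1895] [63.5 64.7] 
(0.5175, -0.2817) n 144 z 0.0782 circ 0.5253 -0.272 29.3 ell [ 0.5255 -0.2717] [41.8 57.1] 
(0.4542, -0.1639) n 356 z 0.0783 circ 0.4566 -0.161 32.4 ell [ 0.4561 -0.1616] [61.9 63.7]  | nut 0.138: n44 c [ 0.4579 -0.1576] r 11.9mm maxz 0.141
(0.6348, 0.1889) n 470 z 0.0781 circ 0.6354 0.1913 32.2 ell [0.6355 0.1911] [63.2 63.5]  maxz 0.426
(0.5411, 0.2028) n 520 z 0.0782 circ 0.5422 0.2047 32.3 ell [0.5422 0.2046] [63.5 63.9] 
(0.4477, 0.2166) n 1345 z 0.0783 circ 0.449 0.2183 32.5 ell [0.449  0.2182] [64.  64.4]
```

View pics/w2.png

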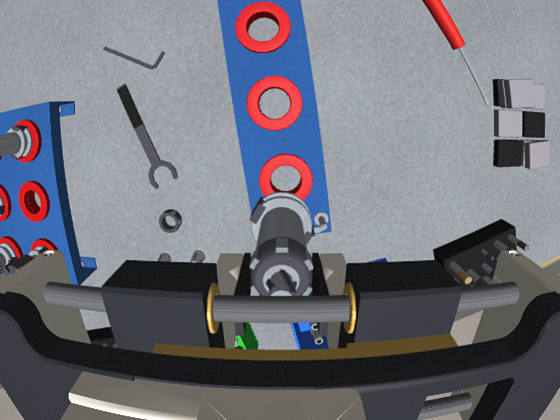

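The held chuck at (283,250) is just beyond the handle-end ring at (286,177). The wrist puts that ring's centre at (0.6355, 0.191). Lowering in stages.

```bash
python3 -m inch '0.8 0.003 0.016 0.05 0 0 0;0.8 0.003 0.016 0.1 0 0 0;0.8 0.003 0.016 0.15 0 0 0;0.8 0.003 0.016 0.15 0 0 0;0.8 0.003 0.016 0.15 0 0 0;0.8 0.003 0.016 0.15 0 0 0' ; python3 calc.py .6354 .1910 .1495 2.851
python3 - <<'E'
from h import *
s=arm.get_state();f=arm.grab_frame('wrist');save('w3',f)
C=wcloud(f,s);ok=f['range_z']>0
p=s['eef_pos'];z0=p[2]+.019-.0905
for a,b in((-.01,.003),(.005,.019),(.02,.022),(.03,.06),(.075,.09)):
    m=ok&(np.hypot(C[...,0]-p[0],C[...,1]-p[1])<.03)&(C[...,2]>z0+a)&(C[...,2]<z0+b)
    q=C[m]
    if len(q)<30: print(a,len(q));continue
    A=np.c_[2*q[:,:2],np.ones(len(q))];r=np.linalg.lstsq(A,(q[:,:2]**2).sum(1),rcond=None)[0]
    print(a,b,len(q),r[:2].round(4),'r',np.sqrt(r[2]+r[0]**2+r[1]**2).round(4),'rel',(r[:2]-p[:2]).round(4))
f=arm.grab_frame('top');save('t3',f)
E
```

```text
t: 7.1
eef_pos: [0.6359, 0.1915, 0.2412]
ee_rot: [3.141, 0.001, 2.851]
force: [-0.2, -0.5, -5.8]
width: 0.032
t 7.1 pos [0.6359 0.1915 0.2412] rot [3.1408e+00 1.3000e-03 2.8513e+00] w 0.032 F [-0.2 -0.5 -5.8] q [ 0.59  0.32  0.04  0.   -1.28 -2.45]
shift [ 0.0017 -0.0024  0.3055] turn [0.0008 0.0012 0.0003] rows>= 2.0
-0.01 5
0.005 0.019 235 [0.6387 0.1901] r 0.0237 rel [ 0.0027 -0.0014]
0.02 0.022 350 [0.6369 0.1915] r 0.0199 rel [ 0.001 -0.   ]
0.03 0.06 588 [0.6368 0.1911] r 0.0155 rel [ 0.0009 -0.0004]
0.075 0.09 369 [0.6365 0.1913] r 0.0158 rel [ 0.0005 -0.0002]
```

View pics/w3.png

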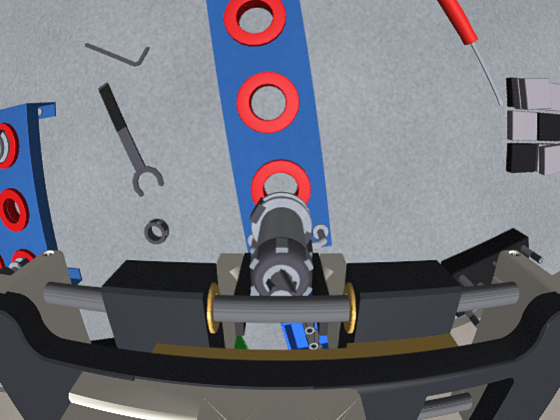

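The chuck hangs on the tool axis within about 1 mm and is about 1 mm to +x of the ring centre. I'll correct that and lower.

```bash
python3 -m inch '0.8 0.004 0 0.05 0 0 0;0.8 0.004 0 0.1 0 0 0;0.8 0.004 0 0.15 0 0 0;0.8 0.004 0 0.2 0 0 0;0.8 0.004 0 0.25 0 0 0;0.8 0.004 0 0.27 0 0 0;0.8 0.004 0 0.27 0 0 0;0.8 0.004 0 0.27 0 0 0' ; python3 calc.py .6354 .1910 .1495 2.851
```

```text
t: 8.0
eef_pos: [0.6349, 0.1919, 0.1603]
ee_rot: [3.141, 0.001, 2.851]
force: [0.3, -0.2, -6.2]
width: 0.0328
t 8.0 pos [0.6349 0.1919 0.1603] rot [3.1409e+00 1.1000e-03 2.8513e+00] w 0.0328 F [ 0.3 -0.2 -6.2] q [ 0.59  0.37 -0.08  0.   -1.12 -2.45]
shift [-0.0025 -0.0022  0.0359] turn [0.0007 0.0011 0.0003] rows>= 1.0
```

```bash
python3 -m inch '0.8 0 0 0.01 0 0 0;0.8 0 0 0.02 0 0 0;0.8 0 0 0.027 0 0 0;0.8 0 0 0.033 0 0 0;0.8 0 0 0.033 0 0 0;0.8 0 0 0.033 0 0 0'; python3 calc.py .6354 .1910 .1495 2.851
```

```text
t: 8.6
eef_pos: [0.6342, 0.1916, 0.1493]
ee_rot: [-3.141, -0.0, 2.851]
force: [-0.2, -0.2, -5.4]
width: 0.032
t 8.6 pos [0.6342 0.1916 0.1493] rot [-3.1415 -0.      2.8511] w 0.032 F [-0.2 -0.2 -5.4] q [ 0.59  0.38 -0.1   0.   -1.1  -2.45]
shift [-0.0043 -0.001  -0.0005] turn [-0.0001 -0.      0.0001] rows>= 1.0
```

```bash
python3 -m inch '0.8 0 0 0.003 0 0 0;0.8 0 0 0.006 0 0 0;0.8 0 0 0.006 0 0 0'; python3 -m inch '0.8 0 0 0.004 0 0 0;0.8 0 0 0.007 0 0 0;0.8 0 0 0.007 0 0 0'; python3 calc.py .6354 .1910 .1495 2.851
```

```text
t: 8.9
eef_pos: [0.6343, 0.1917, 0.1476]
ee_rot: [3.141, 0.0, 2.851]
force: [-1.0, -0.2, -5.4]
width: 0.0324
t: 9.2
eef_pos: [0.6351, 0.1917, 0.1475]
ee_rot: [3.141, 0.002, 2.852]
force: [-3.2, -0.5, 5.5]
width: 0.0329
t 9.2 pos [0.6351 0.1917 0.1475] rot [3.1405e+00 2.4000e-03 2.8517e+00] w 0.0329 F [-3.2 -0.5  5.5] q [ 0.59  0.38 -0.1   0.   -1.09 -2.45]
shift [-0.0016 -0.0019 -0.0065] turn [0.001  0.0023 0.0007] rows>= 1.0
```

Contact came at TCP z 0.1475, the same height as at the pick, so it's seated. Releasing and backing up.

```bash
python3 -m inch '0.6 0 0 0 0 0 0;0.55 0 0 0 0 0 0;0.4 0 0 0 0 0 0;0.3 0 0 0 0 0 0;0.3 0 0 0 0 0 0;0.3 0 0 -0.05 0 0 0;0.3 0 0 -0.2 0 0 0;0.3 0 0 -0.36 0 0 0;0.3 0 0 -0.52 0 0 0;0.3 0 0 -0.66 0 0 0;0.3 0 0 -0.66 0 0 0;0.3 0 0 -0.66 0 0 0'; python3 look.py w4; python3 calc.py .42 -.25 .34 2.851
```

```text
t: 10.4
eef_pos: [0.6345, 0.1919, 0.3447]
ee_rot: [3.139, 0.001, 2.851]
force: [-0.4, 0.3, -1.3]
width: 0.0613
pos [0.6345 0.1919 0.3447]
(0.5448, -0.191) n 514 z 0.0781 circ 0.5465 -0.19 32.5 ell [ 0.5463 -0.1898] [63. 64.] 
(0.4269, -0.2543) n 160 z 0.0784 circ 0.4284 -0.2526 32.6 ell [ 0.4283 -0.2527] [62.7 64.4] 
(0.5175, -0.2817) n 215 z 0.0783 circ 0.5193 -0.2793 32.4 ell [ 0.5191 -0.2803] [62.6 64.7]  maxz 0.138
(0.4542, -0.1639) n 312 z 0.0783 circ 0.4556 -0.1616 32.1 ell [ 0.4555 -0.1618] [62.6 63.7]  | nut 0.158: n61 c [ 0.455  -0.1623] r 11.1mm | nut 0.138: n66 c [ 0.4548 -0.1607] r 13.4mm maxz 0.188
(0.6348, 0.1889) n 270 z 0.0782 circ 0.6358 0.1911 32.0 ell [0.6357 0.1911] [63.2 63.4]  | nut 0.178: n567 c [0.635 0.191] r 17.9mm maxz 0.484
(0.5411, 0.2028) n 464 z 0.0783 circ 0.5421 0.2049 32.3 ell [0.5422 0.2049] [63.2 63.9] 
(0.4477, 0.2166) n 1042 z 0.0783 circ 0.449 0.2185 32.4 ell [0.4489 0.2186] [64.  64.2] 
t 10.45 pos [0.634  0.1917 0.3431] rot [ 3.1414e+00 -5.0000e-04  2.8511e+00] w 0.0613 F [ 0.6 -0.4 -0.2] q [ 0.59  0.29  0.22 -0.   -1.5  -2.45]
shift [ 0.2617 -1.6151  0.01  ] turn [ 0.0002 -0.0005  0.0001] rows>= 10.0
```

View pics/w4.png

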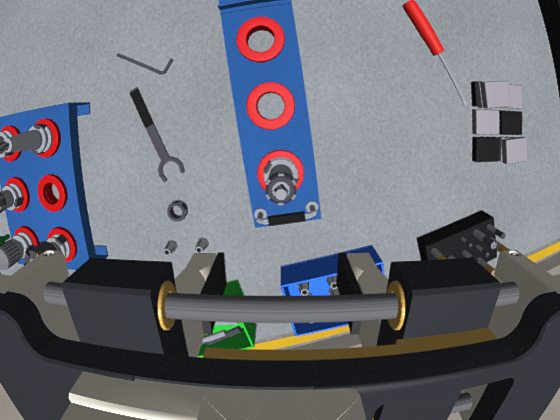

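Long is seated, with its nut at (281,190) in the ring beside the handle, centre offset under 1 mm and nut top at 0.178. Next is the middle chuck, with the jaws turned 90° so the body clears the shrink-fit holder.

```bash
python3 -m inch '0.3 0.02 -0.12 0 0 0 -0.12;0.3 0.05 -0.25 0 0 0 -0.25;0.3 0.07 -0.4 0 0 0 -0.37;0.3 0.1 -0.55 0 0 0 -0.5;0.3 0.13 -0.7 0 0 0 -0.62;0.3 0.15 -0.85 0 0 0 -0.75;0.3 0.16 -1 0 0 0 -0.87;0.3 0.16 -1 0 0 0 -0.9;0.3 0.16 -1 0 0 0 -0.9;0.3 0.16 -1 0 0 0 -0.9'; python3 calc.py .427 -.2545 .34 -1.861
```

```text
t: 11.45
eef_pos: [0.5021, -0.0819, 0.3424]
ee_rot: [3.141, -0.002, -2.491]
force: [0.0, -0.2, -0.7]
width: 0.0611
t 11.45 pos [ 0.5021 -0.0819  0.3424] rot [ 3.1406e+00 -1.5000e-03 -2.4911e+00] w 0.0611 F [ 0.  -0.2 -0.7] q [ 0.22  0.02 -0.11 -0.   -1.44 -1.14]
shift [ 0.5476 -0.3063  0.0085] turn [ 0.0014 -0.0011 -0.6017] rows>= 4.0
```

```bash
python3 -m inch '0.3 0.14 -0.08 0 0 0 -0.12;0.3 0.28 -0.15 0 0 0 -0.25;0.3 0.42 -0.23 0 0 0 -0.37;0.3 0.548 -0.306 0 0 0 -0.5;0.3 0.548 -0.306 0 0 0 -0.602;0.3 0.548 -0.306 0 0 0 -0.602;0.3 0.548 -0.306 0 0 0 -0.602;0.3 0.548 -0.306 0 0 0 -0.602'; python3 look.py w5; python3 calc.py .427 -.2545 .1295 -1.861
```

```text
t: 12.25
eef_pos: [0.428, -0.2537, 0.3431]
ee_rot: [3.141, 0.0, -1.86]
force: [-0.5, 0.2, -0.2]
width: 0.0615
pos [ 0.428  -0.2537  0.3431]
(0.5448, -0.191) n 799 z 0.0783 circ 0.5451 -0.1913 32.1 ell [ 0.545  -0.1915] [62.9 63.8] 
(0.4269, -0.2543) n 259 z 0.0781 circ 0.4274 -0.2548 32.0 ell [ 0.4275 -0.2547] [63.2 63.6]  | nut 0.178: n88 c [ 0.4267 -0.2549] r 6.4mm | nut 0.158: n563 c [ 0.4268 -0.2551] r 18.2mm maxz 0.483
(0.5175, -0.2817) n 306 z 0.0783 circ 0.5176 -0.2817 32.2 ell [ 0.5179 -0.2819] [63.4 64.2]  | nut 0.138: n518 c [ 0.519  -0.2816] r 18.1mm maxz 0.474
(0.4542, -0.1639) n 427 z 0.0783 circ 0.4547 -0.1644 32.1 ell [ 0.4548 -0.1643] [63.1 63.7]  | nut 0.158: n59 c [ 0.4531 -0.1682] r 9.9mm | nut 0.138: n60 c [ 0.4526 -0.1674] r 12.4mm maxz 0.192
t 12.3 pos [ 0.428  -0.2538  0.3432] rot [ 3.1412  0.     -1.8597] w 0.0614 F [ 0.7  1.3 -0.3] q [-0.14 -0.   -0.13 -0.   -1.44 -0.15]
shift [0.0033 0.0021 0.7124] turn [0.0004 0.     0.0013] rows>= 5.0
```

View pics/w5.png

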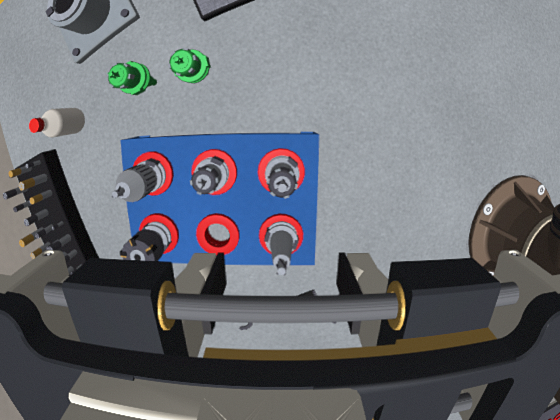

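The middle chuck is at (282,178) in the corner, with the shrink-fit holder nearer the camera at (282,240). The nut centre is (0.4268, −0.2551). Descending.

```bash
python3 -m inch '0.3 0.005 0.002 0 0 0 0;0.3 0.005 0.002 0.12 0 0 0;0.3 0.005 0.002 0.24 0 0 0;0.3 0.005 0.002 0.36 0 0 0;0.3 0.005 0.002 0.45 0 0 0;0.3 0.005 0.002 0.45 0 0 0;0.3 0.005 0.002 0.45 0 0 0'; python3 calc.py .4268 -.2551 .1295 -1.861
```

```text
t: 13.0
eef_pos: [0.4268, -0.2561, 0.2093]
ee_rot: [3.142, -0.001, -1.859]
force: [-0.0, 0.1, 1.6]
width: 0.0612
t 13.0 pos [ 0.4268 -0.2561  0.2093] rot [ 3.1416e+00 -7.0000e-04 -1.8588e+00] w 0.0612 F [-0.   0.1  1.6] q [-0.14  0.06 -0.36  0.   -1.14 -0.14]
shift [-0.0033  0.0009  0.2659] turn [ 0.     -0.0006  0.0021] rows>= 2.0
```

```bash
python3 -m inch '0.3 -0.002 0 0.09 0 0 0;0.3 -0.002 0 0.18 0 0 0;0.3 -0.002 0 0.264 0 0 0;0.3 -0.002 0 0.264 0 0 0;0.3 -0.002 0 0.264 0 0 0;0.6 -0.002 0 0.264 0 0 0;0.65 -0.002 0 0.264 0 0 0;0.8 -0.002 0 0.264 0 0 0;0.8 -0.002 0 0.264 0 0 0;0.8 -0.002 0 0.264 0 0 0'; python3 calc.py .4268 -.2551 .1295 -1.861
```

```text
t: 14.0
eef_pos: [0.4266, -0.2555, 0.1298]
ee_rot: [-3.141, -0.0, -1.859]
force: [-1.3, 1.1, 3.9]
width: 0.0324
t 14.0 pos [ 0.4266 -0.2555  0.1298] rot [-3.1411e+00 -1.0000e-04 -1.8591e+00] w 0.0324 F [-1.3  1.1  3.9] q [-0.14  0.13 -0.48  0.   -0.96 -0.14]
shift [-0.0015 -0.0002  0.0009] turn [-0.0004 -0.0001  0.0018] rows>= 1.0
```

```bash
python3 -m inch '0.8 0 0 -0.03 0 0 0;0.8 0 0 -0.1 0 0 0;0.8 0 0 -0.2 0 0 0;0.8 0 0 -0.32 0 0 0;0.8 0 0 -0.44 0 0 0;0.8 0 0 -0.56 0 0 0;0.8 0 0 -0.68 0 0 0;0.8 0 0 -0.7 0 0 0;0.8 0 0 -0.7 0 0 0'; python3 calc.py .5421 .2046 .30 2.851;python3 calc.py .49 0 .33 -2.5
```

```text
t: 14.9
eef_pos: [0.4266, -0.2551, 0.3396]
ee_rot: [-3.141, 0.001, -1.859]
force: [0.6, -1.2, -6.7]
width: 0.0318
t 14.9 pos [ 0.4266 -0.2551  0.3396] rot [-3.1406e+00  9.0000e-04 -1.8593e+00] w 0.0318 F [ 0.6 -1.2 -6.7] q [-0.14 -0.   -0.14 -0.   -1.43 -0.14]
shift [-1.5786  0.0668  0.1336] turn [-0.000e+00  1.400e-03  1.502e+00] rows>= 10.0
t 14.9 pos [ 0.4266 -0.2551  0.3396] rot [-3.1406e+00  9.0000e-04 -1.8593e+00] w 0.0318 F [ 0.6 -1.2 -6.7] q [-0.14 -0.   -0.14 -0.   -1.43 -0.14]
shift [-0.8754  0.0392  0.0329] turn [-6.000e-04  1.200e-03  6.119e-01] rows>= 6.0
```

```bash
python3 -m inch '0.8 -0.08 0 0 0 0 0.05;0.8 -0.2 0.01 0 0 0 0.15;0.8 -0.32 0.01 0 0 0 0.25;0.8 -0.44 0.02 0 0 0 0.35;0.8 -0.56 0.02 0 0 0 0.45;0.8 -0.68 0.03 0 0 0 0.55;0.8 -0.8 0.03 0 0 0 0.65;0.8 -0.92 0.04 0 0 0 0.75;0.8 -1 0.04 0 0 0 0.85;0.8 -1 0.04 0 0 0 0.9;0.8 -1 0.04 0 0 0 0.9'; python3 calc.py .5421 .2046 .29 2.851
```

```text
t: 16.0
eef_pos: [0.4992, 0.0362, 0.3366]
ee_rot: [3.141, -0.005, -2.801]
force: [-0.8, -0.9, -5.7]
width: 0.0321
t 16.0 pos [0.4992 0.0362 0.3366] rot [ 3.1412 -0.005  -2.801 ] w 0.0321 F [-0.8 -0.9 -5.7] q [ 0.46  0.01 -0.13 -0.   -1.43 -1.69]
shift [-0.323   0.4812  0.1539] turn [-0.0011 -0.0047  0.6028] rows>= 4.0
```

```bash
python3 -m inch '0.8 -0.08 0.12 0 0 0 0.1;0.8 -0.16 0.24 0 0 0 0.2;0.8 -0.24 0.36 0.05 0 0 0.3;0.8 -0.323 0.47 0.1 0 0 0.4;0.8 -0.323 0.481 0.15 0 0 0.5;0.8 -0.323 0.481 0.15 0 0 0.6;0.8 -0.323 0.481 0.2 0 0 0.603;0.8 -0.323 0.481 0.28 0 0 0.603;0.8 -0.323 0.481 0.28 0 0 0.603;0.8 -0.323 0.481 0.28 0 0 0.603;0.8 -0.323 0.481 0.28 0 0 0.603'; python3 calc.py .5421 .2048 .16 2.851; python3 look.py w6;cat > held.py <<'E'
import sys
from h import *
s=arm.get_state();f=arm.grab_frame('wrist')
C=wcloud(f,s);ok=f['range_z']>0
L=float(sys.argv[1]);p=s['eef_pos'];z0=p[2]+.0195-L
for a,b in((.004,.019),(.02,.022),(.024,L-.012),(L-.008,L+.008)):
    m=ok&(np.hypot(C[...,0]-p[0],C[...,1]-p[1])<.03)&(C[...,2]>z0+a)&(C[...,2]<z0+b)
    q=C[m]
    if len(q)<30: print(a,len(q));continue
    A=np.c_[2*q[:,:2],np.ones(len(q))];r=np.linalg.lstsq(A,(q[:,:2]**2).sum(1),rcond=None)[0]
    print(round(a,3),round(b,3),len(q),r[:2].round(4),'r',np.sqrt(r[2]+r[0]**2+r[1]**2).round(4),'rel',(r[:2]-p[:2]).round(4))
E
python3 held.py .0705
```

```text
t: 17.1
eef_pos: [0.5441, 0.2038, 0.2562]
ee_rot: [3.141, 0.001, 2.85]
force: [1.2, -0.1, -5.4]
width: 0.0321
t 17.1 pos [0.5441 0.2038 0.2562] rot [3.1410e+00 1.0000e-03 2.8504e+00] w 0.0321 F [ 1.2 -0.1 -5.4] q [ 0.7   0.18 -0.12  0.   -1.27 -2.56]
shift [0.0078 0.0012 0.3208] turn [ 0.0005  0.001  -0.0006] rows>= 2.0
pos [0.5441 0.2038 0.2562]
(0.5448, -0.191) n 189 z 0.0783 circ 0.5338 -0.1918 28.9 ell [ 0.5374 -0.1915] [45.9 57.1] 
(0.5175, -0.2817) n 151 z 0.0783 circ 0.5198 -0.2725 28.2 ell [ 0.5222 -0.2688] [40.1 55.2] 
(0.4542, -0.1639) n 363 z 0.0784 circ 0.4556 -0.1616 32.4 ell [ 0.4554 -0.1614] [63.1 64.1]  | nut 0.138: n48 c [ 0.4594 -0.1584] r 10.7mm maxz 0.141
(0.5411, 0.2028) n 662 z 0.0782 circ 0.5415 0.2049 32.2 ell [0.5415 0.2049] [63.5 63.9]  maxz 0.396
(0.4477, 0.2166) n 737 z 0.0783 circ 0.4483 0.2186 32.2 ell [0.4484 0.2187] [63.5 64. ] 
0.004 0.019 558 [0.5432 0.2049] r 0.0208 rel [-0.0009  0.001 ]
0.02 0.022 274 [0.544  0.2044] r 0.019 rel [-0.0001  0.0005]
0.024 0.058 819 [0.5439 0.2039] r 0.0154 rel [-0.0002 -0.    ]
0.062 0.078 1424 [0.5434 0.2041] r 0.0164 rel [-0.0007  0.0002]
```

View pics/w6.png

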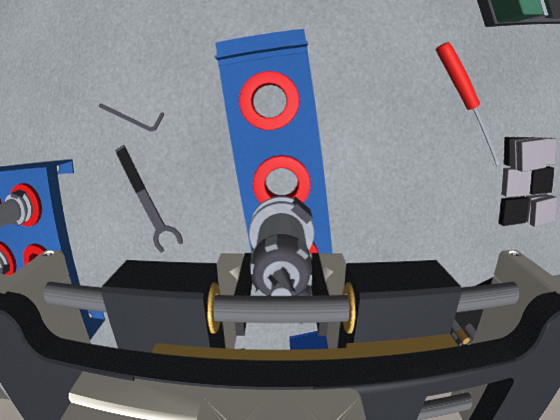

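The middle chuck hangs at (283,240) above the middle ring (282,180) and needs about 2 mm of correction in −x. Lowering.

```bash
python3 -m inch '0.8 0.007 0.001 0 0 0 0;0.8 0.007 0.001 0.06 0 0 0;0.8 0.007 0.001 0.12 0 0 0;0.8 0.007 0.001 0.18 0 0 0;0.8 0.007 0.001 0.24 0 0 0;0.8 0.007 0.001 0.3 0 0 0;0.8 0.007 0.001 0.35 0 0 0;0.8 0.007 0.001 0.38 0 0 0;0.8 0.007 0.001 0.39 0 0 0;0.8 0.007 0.001 0.39 0 0 0;0.8 0.007 0.001 0.39 0 0 0'; python3 calc.py .5416 .2050 .1295 2.851
```

```text
t: 18.3
eef_pos: [0.5422, 0.2052, 0.1392]
ee_rot: [3.141, 0.001, 2.85]
force: [-0.1, 0.4, -5.3]
width: 0.0323
t 18.3 pos [0.5422 0.2052 0.1392] rot [3.1406e+00 1.0000e-03 2.8503e+00] w 0.0323 F [-0.1  0.4 -5.3] q [ 0.7   0.26 -0.3   0.   -1.02 -2.56]
shift [ 0.0018 -0.0011  0.0323] turn [ 0.001   0.001  -0.0007] rows>= 1.0
```

```bash
python3 -m inch '0.8 0 0 0.01 0 0 0;0.8 0 0 0.02 0 0 0;0.8 0 0 0.028 0 0 0;0.8 0 0 0.028 0 0 0;0.8 0 0 0.028 0 0 0'; python3 -m inch '0.8 0 0 0.003 0 0 0;0.8 0 0 0.005 0 0 0;0.8 0 0 0.005 0 0 0'
```

```text
t: 18.8
eef_pos: [0.5418, 0.2049, 0.1299]
ee_rot: [3.141, 0.0, 2.85]
force: [-0.3, -0.4, -4.0]
width: 0.0325
t: 19.1
eef_pos: [0.5422, 0.2049, 0.1298]
ee_rot: [3.141, 0.001, 2.851]
force: [-2.8, -0.3, 6.0]
width: 0.032
```

Seated, with the force going from −5 to +6 N at z 0.1298. Releasing.

```bash
python3 -m inch '0.6 0 0 0 0 0 0;0.55 0 0 0 0 0 0;0.4 0 0 0 0 0 0;0.3 0 0 0 0 0 0;0.3 0 0 0 0 0 0;0.3 0 0 -0.05 0 0 0;0.3 0 0 -0.2 0 0 0;0.3 0 0 -0.36 0 0 0;0.3 0 0 -0.52 0 0 0;0.3 0 0 -0.68 0 0 0;0.3 0 0 -0.7 0 0 0;0.3 0 0 -0.7 0 0 0'; python3 look.py w7; python3 calc.py .519 -.2815 .34 2.851
```

```text
t: 20.3
eef_pos: [0.5422, 0.2053, 0.3402]
ee_rot: [3.138, 0.002, 2.85]
force: [0.2, 0.4, -1.3]
width: 0.0611
pos [0.5422 0.2053 0.3402]
(0.5448, -0.191) n 429 z 0.0783 circ 0.5456 -0.1895 32.4 ell [ 0.5459 -0.1893] [63.1 63.9] 
(0.4269, -0.2543) n 280 z 0.0784 circ 0.427 -0.2549 33.4 ell [ 0.4254 -0.254 ] [56.7 64.9] 
(0.5175, -0.2817) n 203 z 0.0782 circ 0.5187 -0.2805 32.7 ell [ 0.5185 -0.2803] [62.8 64.6]  | nut 0.138: n165 c [ 0.5192 -0.2813] r 19.0mm maxz 0.160
(0.4542, -0.1639) n 302 z 0.0783 circ 0.455 -0.1622 32.4 ell [ 0.4553 -0.1614] [61.8 64. ]  | nut 0.158: n62 c [ 0.4546 -0.1631] r 11.7mm | nut 0.138: n67 c [ 0.4545 -0.1622] r 13.7mm maxz 0.192
(0.6348, 0.1889) n 453 z 0.0782 circ 0.6355 0.1908 32.5 ell [0.6353 0.1911] [63.2 64.1]  | nut 0.178: n430 c [0.6353 0.1912] r 17.9mm | nut 0.138: n58 c [0.6299 0.1925] r 14.8mm maxz 0.200
(0.5411, 0.2028) n 311 z 0.0781 circ 0.5417 0.205 32.0 ell [0.5418 0.2049] [63.4 64.1]  | nut 0.178: n86 c [0.5419 0.2045] r 6.9mm | nut 0.158: n570 c [0.5417 0.2044] r 18.2mm maxz 0.480
(0.4477, 0.2166) n 543 z 0.0782 circ 0.4482 0.2185 32.3 ell [0.4482 0.2187] [63.5 63.9] 
t 20.35 pos [0.5415 0.2049 0.3381] rot [ 3.1409e+00 -1.0000e-04  2.8500e+00] w 0.0614 F [-0.4  0.1 -1.2] q [ 0.7   0.14  0.02 -0.   -1.45 -2.56]
shift [-0.3942 -1.5746 -0.0073] turn [ 0.0006 -0.0001 -0.0009] rows>= 10.0
```

View pics/w7.png

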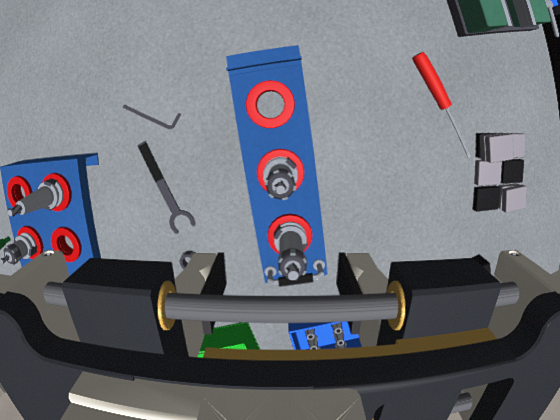

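Middle stands in the middle ring at (281,185) and long at (291,262), both centred within 1 mm. The free ring is at (270,103). Going for the short chuck.

```bash
python3 -m inch '0.3 -0.03 -0.13 0 0 0 0;0.3 -0.06 -0.28 0 0 0 0;0.3 -0.1 -0.43 0 0 0 0;0.3 -0.14 -0.58 0 0 0 0;0.3 -0.18 -0.73 0 0 0 0;0.3 -0.21 -0.88 0 0 0 0;0.3 -0.25 -1 0 0 0 0;0.3 -0.25 -1 0 0 0 0;0.3 -0.25 -1 0 0 0 0'; python3 calc.py .519 -.2815 .33 2.851
```

```text
t: 21.25
eef_pos: [0.5265, -0.1049, 0.3364]
ee_rot: [-3.141, -0.003, 2.848]
force: [0.3, -0.3, -0.1]
width: 0.0612
t 21.25 pos [ 0.5265 -0.1049  0.3364] rot [-3.1407e+00 -3.1000e-03  2.8477e+00] w 0.0612 F [ 0.3 -0.3 -0.1] q [ 0.17  0.07 -0.07 -0.   -1.44 -2.03]
shift [-0.1467 -0.5706  0.0212] turn [-0.0009 -0.003  -0.0031] rows>= 4.0
```

```bash
python3 -m inch '0.3 -0.04 -0.15 0 0 0 0;0.3 -0.08 -0.3 0 0 0 0;0.3 -0.12 -0.45 0 0 0 0;0.3 -0.147 -0.571 0.02 0 0 -0.003;0.3 -0.147 -0.571 0.02 0 0 -0.003;0.3 -0.147 -0.571 0.02 0 0 -0.003;0.3 -0.147 -0.571 0.02 0 0 -0.003'; python3 look.py w8;  python3 calc.py .519 -.2815 .1095 2.851
```

```text
t: 21.95
eef_pos: [0.5206, -0.2796, 0.3319]
ee_rot: [3.141, -0.001, 2.854]
force: [0.0, 0.5, 0.5]
width: 0.0614
pos [ 0.5206 -0.2796  0.3319]
(0.5448, -0.191) n 446 z 0.0782 circ 0.5453 -0.1915 32.4 ell [ 0.5452 -0.1914] [63.5 63.8]  maxz 0.463
(0.4269, -0.2543) n 307 z 0.0781 circ 0.4278 -0.2544 32.2 ell [ 0.4275 -0.2545] [63.3 63.6] 
(0.5175, -0.2817) n 218 z 0.078 circ 0.5182 -0.2815 32.2 ell [ 0.5182 -0.2817] [62.9 63.7]  | nut 0.138: n581 c [ 0.5191 -0.2815] r 18.2mm maxz 0.472
(0.4542, -0.1639) n 255 z 0.0781 circ 0.455 -0.1641 32.3 ell [ 0.4548 -0.1641] [63.6 64. ]  | nut 0.158: n56 c [ 0.4542 -0.1665] r 11.5mm | nut 0.138: n48 c [ 0.454  -0.1656] r 13.2mm maxz 0.192
(0.6348, 0.1889) n 232 z 0.0783 circ 0.6348 0.1885 32.0 ell [0.6348 0.1876] [59.5 63.4] 
(0.5411, 0.2028) n 240 z 0.0784 circ 0.542 0.202 32.3 ell [0.5417 0.2018] [60.6 63.5] 
(0.4477, 0.2166) n 400 z 0.0783 circ 0.4476 0.2167 31.9 ell [0.4473 0.2165] [60.8 63.7] 
t 22.0 pos [ 0.5207 -0.2794  0.3322] rot [ 3.1414e+00 -2.0000e-04  2.8550e+00] w 0.0615 F [-0.4 -0.2  0.1] q [-0.16  0.17  0.03 -0.   -1.44 -1.7 ]
shift [ 0.0033 -0.0083  0.7424] turn [ 0.0001 -0.0002  0.0038] rows>= 5.0
```

View pics/w8.png

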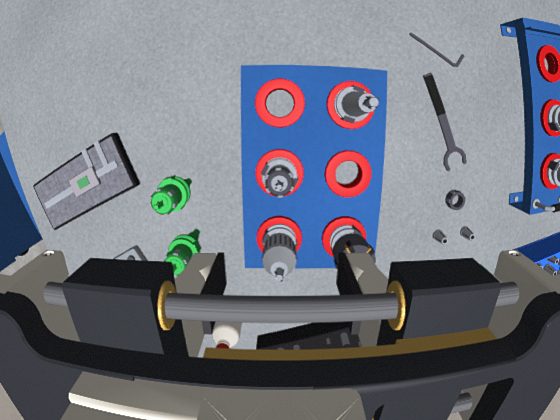

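The short chuck is at (279,178), grey with a dark nut. The green ones at (172,195) and (183,250) are separate. Descending.

```bash
python3 -m inch '0.3 0.003 -0.007 0 0 0 0;0.3 0.003 -0.007 0.12 0 0 0;0.3 0.003 -0.007 0.24 0 0 0;0.3 0.003 -0.007 0.36 0 0 0;0.3 0.003 -0.007 0.45 0 0 0;0.3 0.003 -0.007 0.45 0 0 0;0.3 0.003 -0.007 0.45 0 0 0'; python3 calc.py .519 -.2815 .1095 2.851
```

```text
t: 22.7
eef_pos: [0.5193, -0.2824, 0.1984]
ee_rot: [-3.141, 0.0, 2.854]
force: [-0.7, 0.1, 1.6]
width: 0.0616
t 22.7 pos [ 0.5193 -0.2824  0.1984] rot [-3.1410e+00  4.0000e-04  2.8544e+00] w 0.0616 F [-0.7  0.1  1.6] q [-0.17  0.23 -0.19  0.   -1.15 -1.69]
shift [0.0018 0.0027 0.2962] turn [-0.0006  0.0003  0.0033] rows>= 2.0
```

```bash
python3 -m inch '0.3 0.001 0.001 0.1 0 0 0;0.3 0.001 0.001 0.2 0 0 0;0.3 0.001 0.001 0.294 0 0 0;0.3 0.001 0.001 0.294 0 0 0;0.3 0.001 0.001 0.294 0 0 0;0.6 0.001 0.001 0.294 0 0 0;0.65 0.001 0.001 0.294 0 0 0;0.8 0.001 0.001 0.294 0 0 0;0.8 0.001 0.001 0.294 0 0 0;0.8 0.001 0.001 0.294 0 0 0'; python3 -m inch '0.8 0 0 -0.03 0 0 0;0.8 0 0 -0.1 0 0 0;0.8 0 0 -0.2 0 0 0;0.8 0 0 -0.32 0 0 0;0.8 0 0 -0.44 0 0 0;0.8 0 0 -0.56 0 0 0;0.8 0 0 -0.68 0 0 0;0.8 0 0 -0.72 0 0 0;0.8 0 0 -0.72 0 0 0'; python3 calc.py .448 .2185 .32 2.851
```

```text
t: 23.7
eef_pos: [0.5191, -0.2821, 0.1098]
ee_rot: [3.141, 0.001, 2.853]
force: [0.7, 3.3, 4.2]
width: 0.0324
t: 24.6
eef_pos: [0.5189, -0.2823, 0.3263]
ee_rot: [3.141, 0.002, 2.853]
force: [1.0, 0.4, -6.3]
width: 0.0324
t 24.6 pos [ 0.5189 -0.2823  0.3263] rot [3.1411e+00 2.2000e-03 2.8531e+00] w 0.0324 F [ 1.   0.4 -6.3] q [-0.17  0.17  0.02 -0.   -1.42 -1.69]
shift [0.7017 1.5329 0.0201] turn [0.0005 0.0021 0.002 ] rows>= 11.0
```

```bash
python3 -m inch '0.8 0.03 0.08 0 0 0 0;0.8 0.09 0.2 0 0 0 0;0.8 0.15 0.33 0 0 0 0;0.8 0.21 0.46 0 0 0 0;0.8 0.27 0.59 0 0 0 0;0.8 0.33 0.72 0 0 0 0;0.8 0.39 0.85 0 0 0 0;0.8 0.45 0.98 0 0 0 0;0.8 0.46 1 0 0 0 0;0.8 0.46 1 0 0 0 0'; python3 calc.py .448 .2185 .25 2.851
```

```text
t: 25.6
eef_pos: [0.4704, 0.0458, 0.3228]
ee_rot: [-3.14, -0.003, 2.856]
force: [0.5, -0.3, -5.0]
width: 0.0323
t 25.6 pos [0.4704 0.0458 0.3228] rot [-3.1397 -0.0032  2.8561] w 0.0323 F [ 0.5 -0.3 -5. ] q [ 0.51 -0.04 -0.21 -0.   -1.4  -2.37]
shift [0.2328 0.5317 0.2425] turn [-0.0018 -0.0031  0.0049] rows>= 4.0
```

```bash
python3 -m inch '0.8 0.05 0.12 0 0 0 0;0.8 0.11 0.25 0 0 0 0;0.8 0.17 0.38 0 0 0 0;0.8 0.23 0.5 0.05 0 0 0;0.8 0.232 0.531 0.12 0 0 0;0.8 0.232 0.531 0.2 0 0 0;0.8 0.232 0.531 0.26 0 0 0;0.8 0.232 0.531 0.26 0 0 0;0.8 0.232 0.531 0.26 0 0 0;0.8 0.232 0.531 0.26 0 0 0'; python3 look.py w9 | grep -e pos -e 4477; python3 held.py .0505;  python3 calc.py .448 .2187 .1095 2.851
```

```text
t: 26.6
eef_pos: [0.451, 0.2169, 0.248]
ee_rot: [3.141, 0.001, 2.852]
force: [0.2, 0.5, -4.5]
width: 0.0323
pos [0.451  0.2169 0.248 ]
(0.4477, 0.2166) n 942 z 0.0782 circ 0.4475 0.219 32.3 ell [0.4474 0.2191] [63.1 64.3]  maxz 0.388
0.004 0.019 601 [0.4501 0.2177] r 0.0209 rel [-0.0008  0.0007]
0.02 0.022 354 [0.4509 0.2169] r 0.0194 rel [-0.     -0.0001]
0.024 0.039 379 [0.4505 0.2172] r 0.0154 rel [-0.0004  0.0002]
0.043 0.059 1428 [0.45   0.2172] r 0.0166 rel [-0.0009  0.0002]
t 26.7 pos [0.4508 0.2171 0.2481] rot [3.1402e+00 9.0000e-04 2.8526e+00] w 0.0323 F [-0.   0.8 -4.8] q [ 0.84  0.04 -0.3   0.   -1.23 -2.7 ]
shift [0.0108 0.0017 0.4621] turn [0.0013 0.0008 0.0016] rows>= 3.0
```

View pics/w9.png

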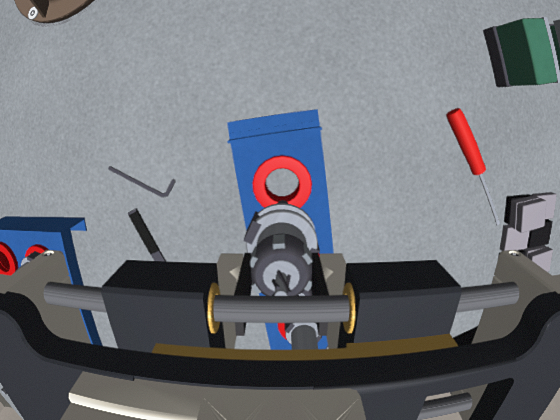

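The short chuck hangs at (281,240) over the far-end ring (283,183) and needs about 3 mm of correction. Lowering.

```bash
python3 -m inch '0.8 0.0095 0.003 0 0 0 0;0.8 0.0095 0.003 0.06 0 0 0;0.8 0.0095 0.003 0.12 0 0 0;0.8 0.0095 0.003 0.18 0 0 0;0.8 0.0095 0.003 0.24 0 0 0;0.8 0.0095 0.003 0.3 0 0 0;0.8 0.0095 0.003 0.36 0 0 0;0.8 0.0095 0.003 0.41 0 0 0;0.8 0.0095 0.003 0.425 0 0 0;0.8 0.0095 0.003 0.425 0 0 0;0.8 0.0095 0.003 0.425 0 0 0'; python3 calc.py .448 .2187 .1095 2.851
```

```text
t: 27.8
eef_pos: [0.4483, 0.2193, 0.1206]
ee_rot: [3.141, 0.001, 2.854]
force: [0.2, -0.4, -3.8]
width: 0.0322
t 27.8 pos [0.4483 0.2193 0.1206] rot [3.1406e+00 9.0000e-04 2.8536e+00] w 0.0322 F [ 0.2 -0.4 -3.8] q [ 0.85  0.15 -0.49  0.   -0.93 -2.71]
shift [ 0.0003 -0.0023  0.037 ] turn [0.001  0.0008 0.0024] rows>= 1.0
```

```bash
python3 -m inch '0.8 0 0 0.01 0 0 0;0.8 0 0 0.02 0 0 0;0.8 0 0 0.03 0 0 0;0.8 0 0 0.033 0 0 0;0.8 0 0 0.033 0 0 0'; python3 -m inch '0.8 0 0 0.003 0 0 0;0.8 0 0 0.005 0 0 0;0.8 0 0 0.005 0 0 0'
```

```text
t: 28.3
eef_pos: [0.4478, 0.2188, 0.1099]
ee_rot: [-3.142, 0.0, 2.853]
force: [0.1, -0.1, -2.9]
width: 0.0322
t: 28.6
eef_pos: [0.4481, 0.219, 0.1097]
ee_rot: [3.141, 0.001, 2.854]
force: [-4.8, -0.9, 9.5]
width: 0.0327
```

Seated. Releasing and backing away.

```bash
python3 -m inch '0.6 0 0 0 0 0 0;0.55 0 0 0 0 0 0;0.4 0 0 0 0 0 0;0.3 0 0 0 0 0 0;0.3 0 0 0 0 0 0;0.3 0 0 -0.05 0 0 0;0.3 0 0 -0.2 0 0 0;0.3 0 0 -0.36 0 0 0;0.3 0 0 -0.52 0 0 0;0.3 0 0 -0.68 0 0 0;0.3 0 0 -0.8 0 0 0;0.3 0 0 -0.8 0 0 0'; python3 look.py w10
python3 - <<'E'
from h import *
f=arm.grab_frame('scene');save('s10',f)
print(arm.get_state()['force'])
E
```

```text
t: 29.8
eef_pos: [0.4497, 0.2198, 0.3541]
ee_rot: [3.134, 0.006, 2.853]
force: [0.5, 1.2, 0.4]
width: 0.0614
pos [0.4497 0.2198 0.3541]
(0.4269, -0.2543) n 366 z 0.0783 circ 0.4281 -0.2532 32.7 ell [ 0.4276 -0.253 ] [62.1 65.1] 
(0.4542, -0.1639) n 281 z 0.0782 circ 0.455 -0.1613 32.0 ell [ 0.455  -0.1611] [62.  63.4]  maxz 0.146
(0.6348, 0.1889) n 365 z 0.0783 circ 0.6358 0.1902 33.2 ell [0.6351 0.1909] [63.  64.4]  | nut 0.178: n88 c [0.6411 0.1902] r 16.5mm maxz 0.200
(0.5411, 0.2028) n 431 z 0.0783 circ 0.5408 0.2053 32.2 ell [0.5411 0.2049] [63.  63.7]  | nut 0.178: n66 c [0.5419 0.2041] r 6.5mm | nut 0.158: n418 c [0.5421 0.2042] r 18.2mm maxz 0.180
(0.4477, 0.2166) n 333 z 0.0782 circ 0.4479 0.2189 32.3 ell [0.4477 0.2189] [63.4 63.7]  | nut 0.138: n527 c [0.4476 0.2187] r 18.0mm maxz 0.494
[ 0.15160281 -0.66595743 -0.83919342]
```

View pics/s10.png

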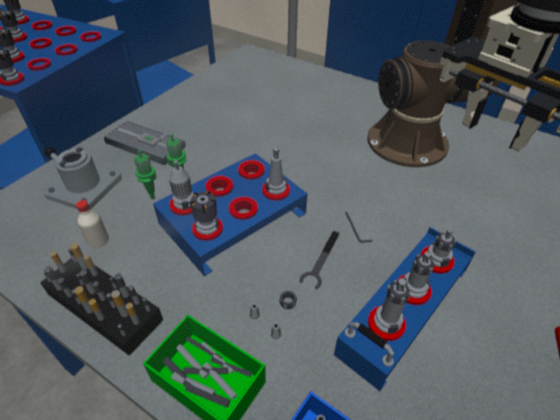

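View pics/w10.png

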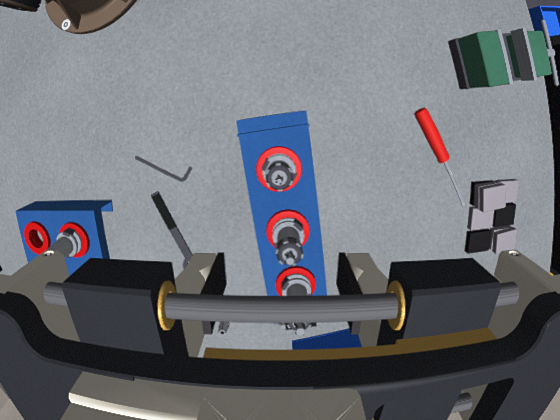

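All three stand upright in order: long at (395,305) by the handle (370,340), middle at (420,278), short at (442,250). The face mill, drill chuck and shrink-fit holder haven't moved. I'll let the arm settle, then hand in.

```bash
python3 -m inch '0.3 0 0 0 0 0 0;0.3 0 0 0 0 0 0;0.3 0 0 0 0 0 0;0.3 0 0 0 0 0 0;0.3 0 0 0 0 0 0'; python3 -c "
from station import arm
print(arm.job_done())"
```

```text
t: 30.4
eef_pos: [0.4477, 0.2188, 0.348]
ee_rot: [-3.141, -0.0, 2.853]
force: [0.4, -0.0, 0.3]
width: 0.0617
the job is handed in; nothing more can be done
None
```

The three collet chucks are standing in the carrier: the long one beside the handle, the middle one in the middle ring and the short one at the far end. I handed the job in at about 30 s of the 88 s allowed; no verdict is reported.

- **Placing:** I lowered each chuck until the wrist force changed from carrying its weight to pushing back (5–10 N). The jaws opened only after that, so none was dropped.
- **Position:** In the last good wrist views all three nuts were within about 1 mm of their ring centres, at the expected seated heights (0.178, 0.158 and 0.138 m).
- **Left in the rack:** The final scene picture shows the face mill, drill chuck and shrink-fit holder standing in their starting places. I judged this by eye and did not measure it again.
- **Robot:** The gripper was open, about 0.19 m above the short chuck's tip, with wrist force near zero.

**Disagreement:** The last wrist frame put the long chuck's nut about 6 mm off centre. The gripper was hiding most of it and only 88 depth points were left. Two earlier views with 567 and 430 points put it within 1 mm, so I trusted those.

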